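# Store the bombilla tube in its ring stand

## Task

Lift the red-capped bombilla tube out of its cup and lower it, foot first, through the shrinking rings of the stand until the sprung brass ring stops it. Press it down gently but firmly for about half a second, so that it is seated on the brass ring, then ease off and let go so that it stays standing in the rings; push nothing hard and leave everything else where it is.

Things in the scene. Friction and masses are not known exactly. Their poses are not given: they have to be found in the camera images.
- tube: Clear plastic tube, steel bombilla inside, black rubber foot, red cap; 160 mm long, about 0.12 kg. Origin: centre of the foot's underside; z runs up to the cap. 24 mm in diameter, the lowest 6 mm tapering to 18 mm; cap 30 mm in diameter from z = 125 to 160 mm: grip it there, it stays above all rings. Starts upright and loose in one of two like white cups, foot on the cup's floor.
- guide_rings: Three fixed coaxial steel rings on a 10 mm post that stands 46 mm from the ring axis on the +y side, up to z = 137 mm. Origin: on the rings' vertical axis at the glass shelf (world height 8 mm); z up. Rings 10 mm high, wall 4 mm; inner diameters and top heights: 46 mm at 135, 36 mm at 110, 27 mm at 85 mm. Do not load them with more than 18 N.
- ring1 (a point): Centre of the mouth of the top, widest guide ring: on the ring axis, 135 mm above the glass shelf.
- stop_stand: Wooden base, 85 x 125 x 10 mm, under the guide rings, with a 10 mm rail on its -y side, 46 mm from the axis, up to z = 85 mm. A black clamp on the rail carries the brass stop ring. Same origin and axes as guide_rings.
- cup_a: White ceramic cup, fixed, 38 mm across and 45 mm high, inner floor 8 mm above its origin (centre of its underside), inside 28 mm across at the mouth. Holds one of the tubes.
- cup_b: The other white cup, the same as cup_a. cup_a always holds the red-capped tube and cup_b the brush tube, but which cup stands where varies.
- brush_tube: White tube with blue cap, 110 mm long, 24 mm in diameter, loose in the other cup; origin at its foot. Not to be moved.
- gourd: Terracotta gourd, 78 mm across and 78 mm high, loose on the shelf; origin under its centre. Not to be moved.
- sugar_bowl: Blue sugar bowl with a steel flap, 90 mm across and 68 mm high; origin under its centre. Not to be moved.
- mate_tin: Green-banded tin, 84 mm across and 130 mm high; origin under its centre. Not to be moved.
- flask: Steel flask, 80 mm across and 230 mm high; origin under its centre. Not to be moved.
- ring3 (a point): Centre of the underside of the lowest, narrowest guide ring, on the ring axis 75 mm above the glass shelf. Past it the tube runs free until the stop ring.
- stop_axis (a point): Point on the base under the ring axis, 10 mm above the shelf. The brass stop ring (32 mm outside, 12 mm inside) is on this axis; the tube's foot cannot pass it. It was set by hand: its top is somewhere 26 to 64 mm above the shelf, not measured. Sprung, about 2 N per mm over 10 mm; a seating push is 6 to 14 N (under 5 N is too little, over 18 N strains it).
- spoon: Small spoon, 140 mm long, lying on the shelf; origin under its middle. Not to be moved.
- saucer: White saucer, 110 mm across and 16 mm high; origin under its centre. Not to be moved.
Not all that is in view belongs to the job. There is more than one size of the tube; the one meant has the size given above.

How it is judged:
By the outcome, as a careful person would: the job done as asked, in the order asked, and still so for the second after the job is handed in, with the robot touching nothing.
It also fails if it takes over 64 s, if anything falls off the work surface, if the arm or the gripper's body presses on something with over 40 N, if the wrist force passes 120 N, or if a joint passes its speed limit or range.

## Robot

A 7-joint arm with a two-finger parallel gripper is mounted at the origin on the work surface. World frame = base frame: x ahead of the robot, y to its left, z up, the work surface at z = 0. Lengths are in m, angles in rad, forces in N, time in s.
With the tool pointing down it reaches from about 0.4 to 0.9 m from the base axis. Payload 5.6 kg.
Tool frame: the origin (TCP) lies on the centre line of the jaws, within the pads' length; the fingertips stand 11 mm ahead of it and the grasp point (between the pads) lies 8 mm behind it; z points along the fingers, y is the line along which they close (so a half turn about z gives the same grasp; the last joint's range is limited). The gripper opens to 92 mm and grips with 3 to 60 N. Pads are 20 mm wide; open, the fingers measure 128 mm over their backs; the gripper's body (75 mm by 189 mm) begins 69 mm behind the grasp point.
Start: joints at [-1.341, 0.468, -0.012, 1.603, 0.006, 1.071, -0.056], TCP at [0.175, 0.626, 0.226] pointing down, gripper open.
Joint ranges: [-2.53, 2.53], [-0.31, 2.02], [-1.57, 1.55], [0.28, 2.44], [-1.29, 4.43], [0.15, 1.84], [-2.92, 2.92]. Speed limits (rad/s): [2.57, 2.57, 3.14, 3.14, 3.14, 3.14, 3.14].

## Interface

Orientations are given as a unit quaternion [w, x, y, z].
In Python, from workcell import ctrl gives the robot as it stands.
- The arm moves only by the shell command python3 -m crank 'ROWS'. ROWS is a JSON object of lists of equal length, an entry for each row: "hand": the finger opening in m, from 0 to 0.0919; "translation": the shift along the tool's x, y, z in m, a list of three; "turn": the turn about the tool's z in degrees. In form: {"hand": [hand, ...], "translation": [[tx, ty, tz], ...], "turn": [turn, ...]}. A call has exactly 8 rows; each row shifts and turns the commanded pose from where the row before left it, along the tool's axes as they then stand; what a row does not reach is not made up. A row lasts 1/12 s, in which the tool goes at most 41.7 mm and 7.16 degrees, less where a joint would pass 70% of its speed; a pose out of reach is approached as far as the arm can. A call with a gripper value outside its range is refused whole. The fingers move at their own pace and stop on an object; the grip force is fixed at half the most. Time passes only in rows, so rows that do not move let the fingers close, or fill a call up. It gives the time, the measured TCP pose, the force, the opening and the grip force at its end, in the units of the state.
- ctrl.observe(): the state, without advancing time (a new reading comes with each control period).
- ctrl.camera(name): name is "side" or "top" or "wrist"; returns a dict with "color" (420x560x3 uint8, red, green, blue), "intrinsics" (3x3 intrinsics, pixels), "position" and "orientation" of the camera in the world; the wrist camera has in their place "T_tool_cam" (4x4, takes a point from camera to tool coordinates, whose origin is the TCP and whose axes are the flange's). Camera axes: x right, y down, z forward; pixel columns grow to the right and rows downward; lengths in m; the calibration is good to about 2 mm. A picture is of the moment at which its call begins: read the wrist's pose just before it. There is no depth.
- ctrl.job_done(): hands the job in; it is judged then, once.
The state is a dict: "clock": time; "joints": joint angles; "joint_velocities": joint speeds; "joint_efforts": joint torques, N m; "ee_pos": TCP position; "tool_rot": TCP orientation; "contact_force": force on the tool from outside, world axes, zero at the start; "moment": the same for the moment, N m; "gripper_width": finger opening in m; "gripper_force": force on a finger pad.
Only numpy, scipy, OpenCV 4.12 (cv2) and the standard library are available. Lean on these libraries where they do the work, as an engineer would, in place of code of your own. Each camera call takes 0.05 s, during which the arm holds its last target. There are 200 camera calls.

## Working session

There is one attempt and no reset: what is moved stays moved. The work goes in short steps, Python scripts to look and compute and a shell command to move; the robot and the scene stay as the last step left them, time stands still between calls to the robot, and variables do not carry over. Pictures are saved under pics/ and viewed, at most 10 in all, crops included, and the job is handed in when it is done.

```bash
ls; mkdir -p pics
cat > h.py <<'E'
import numpy as np, cv2, json
from workcell import ctrl
from scipy.spatial.transform import Rotation as R
def rot(q): return R.from_quat([q[1],q[2],q[3],q[0]]).as_matrix()
def shot(name,fn):
    s=ctrl.observe(); c=ctrl.camera(name); c['state']={k:np.array(s[k]).tolist() for k in s}
    cv2.imwrite('pics/'+fn+'.png',c['color'][:,:,::-1])
    K=np.array(c['intrinsics'])
    if 'T_tool_cam' in c:
        T=np.eye(4);T[:3,:3]=rot(s['tool_rot']);T[:3,3]=s['ee_pos'];T=T@np.array(c['T_tool_cam'])
        Rc,p=T[:3,:3],T[:3,3]
    else: Rc,p=rot(c['orientation']),np.array(c['position'])
    np.savez('pics/'+fn+'.npz',K=K,R=Rc,p=p); return c
def ray(fn,u,v):
    d=np.load('pics/'+fn+'.npz'); r=d['R']@np.linalg.inv(d['K'])@[u,v,1]; return d['p'],r
def atz(fn,u,v,z):
    p,r=ray(fn,u,v); return p+r*(z-p[2])/r[2]
def tri(*obs):
    A=np.zeros((3,3));b=np.zeros(3)
    for o in obs:
        p,r=ray(*o); r=r/np.linalg.norm(r); M=np.eye(3)-np.outer(r,r); A+=M;b+=M@p
    return np.linalg.solve(A,b)
def proj(fn,X):
    d=np.load('pics/'+fn+'.npz'); q=d['K']@d['R'].T@(np.array(X)-d['p']); return q[:2]/q[2]
E
python3 - <<'E'
from h import *
for n in ['side','top','wrist']:
    c=shot(n,n+'0'); d=np.load(f'pics/{n}0.npz'); print(n,d['p'].round(3),d['R'].round(2).tolist(),d['K'][0,0])
s=ctrl.observe(); print({k:np.round(s[k],3).tolist() for k in s})
E
```

```text
pics
side [-0.433 -0.913  0.885] [[0.7, -0.35, 0.62], [-0.71, -0.35, 0.61], [-0.0, -0.87, -0.5]] 530.4065598941045
top [0.355 0.037 1.079] [[-0.0, -0.99, 0.17], [-1.0, 0.0, -0.0], [0.0, -0.17, -0.99]] 385.45603151753147
wrist [0.095 0.647 0.383] [[0.27, 0.92, 0.28], [0.96, -0.26, -0.08], [-0.0, 0.29, -0.96]] 303.0146747907388
{'clock': 0.15, 'joints': [-1.341, 0.468, -0.012, 1.603, 0.006, 1.071, -0.056], 'joint_velocities': [-0.0, -0.0, 0.001, -0.004, -0.001, 0.001, 0.0], 'joint_efforts': [0.001, -52.096, -0.012, -24.398, -0.057, 0.015, 0.0], 'ee_pos': [0.175, 0.626, 0.225], 'tool_rot': [-0.0, 0.136, 0.991, -0.001], 'contact_force': [0.315, -0.37, 0.477], 'moment': [0.049, 0.014, 0.032], 'gripper_force': 0.0, 'gripper_width': 0.092}
```

View pics/side0.png

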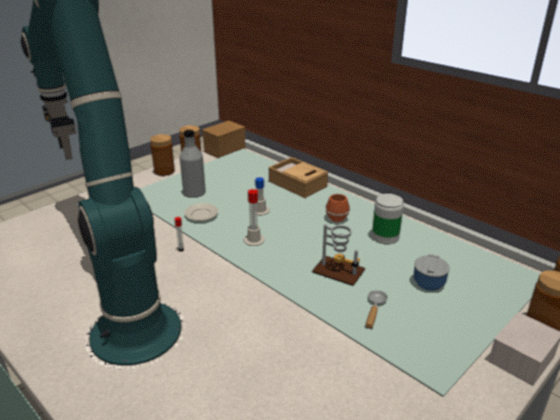

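View pics/top0.png

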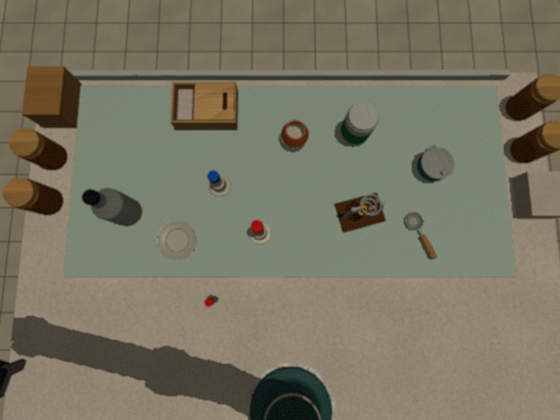

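Side view: the tall red-capped tube stands in a cup at (253,215), a small red-capped tube at (179,235) on the worktop, the blue brush tube at (260,195), and the stand at (340,255). In the top view these are at (257,228), (210,301), (214,177) and (365,208).

Candidates for the tube: the tall one at side (253,215), the short decoy at (179,235), and the blue cap at (260,195). I choose the tall one in the cup and check it in a crop.

Run:
```python
from h import *
s=cv2.imread('pics/side0.png');t=cv2.imread('pics/top0.png')
def cr(im,u,v): return cv2.resize(im[v:v+75,u:u+100],(400,300),interpolation=cv2.INTER_CUBIC)
cv2.imwrite('pics/crops.png',np.vstack([np.hstack([cr(s,205,180),cr(s,295,215)]),np.hstack([cr(t,205,195),cr(t,315,175)])]))
# tentative: red blobs
for n,im in (('side0',s),('top0',t)):
    h=cv2.cvtColor(im,cv2.COLOR_BGR2HSV); m=(((h[...,0]<6)|(h[...,0]>174))&(h[...,1]>190)&(h[...,2]>90)).astype(np.uint8)
    k,l,st,ce=cv2.connectedComponentsWithStats(m)
    for i in range(1,k):
        if st[i,4]>15: print(n,st[i].tolist(),ce[i].round(1))
```

```text
side0 [249, 190, 8, 13, 96] [252.6 195.8]
side0 [176, 218, 5, 8, 32] [177.8 221.5]
top0 [251, 221, 12, 12, 109] [256.7 226.4]
top0 [205, 298, 8, 8, 48] [208.6 301.6]
```

View pics/crops.png

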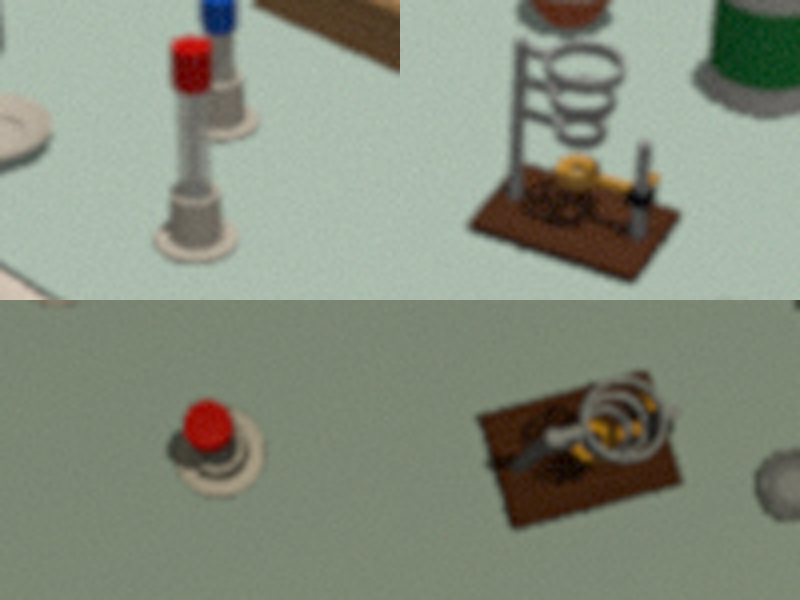

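The crops show the tall tube with a clear body and a red cap, cap disc at top (257,226) and side (252.7,190.7). The top ring's mouth is at top (371.2,204.2) and side (341.7,232). The post is on the image left of the top view and the rail on the right.

Run:
```python
from h import *
print('cap top',tri(('side0',252.7,190.9),('top0',257,226.2)).round(4),atz('top0',257,226.2,.176).round(4),atz('side0',252.7,190.9,.176).round(4))
print('small',tri(('side0',177.8,219),('top0',209.5,301)).round(4))
print('ring1',tri(('side0',341.8,232),('top0',371.2,204.2)).round(4),atz('top0',371.2,204.2,.143).round(4),atz('side0',341.8,232,.143).round(4))
c=[(480,415),(648,372),(682,484),(515,527)]
P=[atz('top0',315+(u-400)/4,175+(v-300)/4,.018)[:2] for u,v in c]; P=np.array(P); print(P.round(4).tolist(),P.mean(0),[np.linalg.norm(P[i]-P[i-1]).round(4) for i in range(4)])
d=P[0]-P[1]+P[3]-P[2]; print('y axis yaw deg from world y', np.degrees(np.arctan2(-d[0],d[1])))
# cup base center
print('cup',atz('top0',205+220/4,195+(452-300)/4,.008).round(4))
print('post top',atz('top0',315+(562-400)/4,175+(437-300)/4,.145).round(4))
print('tool',rot(ctrl.observe()['tool_rot']).round(3).tolist())
```

```text
cap top [0.4593 0.0807 0.177 ] [0.4593 0.0808 0.176 ] [0.4608 0.082  0.176 ]
small [0.2815 0.2003 0.1093]
ring1 [ 0.518  -0.1997  0.1373] [ 0.5173 -0.1986  0.143 ] [ 0.5103 -0.205   0.143 ]
[[0.5403, -0.129], [0.5708, -0.2477], [0.4916, -0.2677], [0.4618, -0.151]] [ 0.51610935 -0.19886409] [np.float64(0.0815), np.float64(0.1226), np.float64(0.0817), np.float64(0.1204)]
y axis yaw deg from world y 14.359627314212794
cup [0.4596 0.0804 0.008 ]
post top [ 0.5044 -0.159   0.145 ]
tool [[-0.963, 0.269, -0.0], [0.269, 0.963, -0.001], [-0.0, -0.001, -1.0]]
```

```bash
python3 -m crank '{"hand":[0.0919,0.0919,0.0919,0.0919,0.0919,0.0919,0.0919,0.0919],"translation":[[-0.02,-0.022,-0.003],[-0.026,-0.028,-0.003],[-0.026,-0.028,-0.003],[-0.026,-0.028,-0.003],[-0.026,-0.028,-0.003],[-0.026,-0.028,0],[-0.026,-0.028,0],[-0.026,-0.028,0]],"turn":[0,0,0,0,0,0,0,0]}'; python3 -m crank '{"hand":[0.0919,0.0919,0.0919,0.0919,0.0919,0.0919,0.0919,0.0919],"translation":[[-0.026,-0.028,0],[-0.026,-0.028,0],[-0.026,-0.028,0],[-0.026,-0.028,0],[-0.026,-0.028,0],[-0.026,-0.028,0],[-0.026,-0.028,0],[0,0,0]],"turn":[0,0,0,0,0,0,0,0]}'
python3 - <<'E'
from h import *
c=shot('wrist','w1'); print(rot(c['state']['tool_rot']).round(3).tolist(), c['state']['ee_pos'])
E
```

```text
clock: 0.82
ee_pos: [0.3114, 0.3597, 0.2406]
tool_rot: [-0.0, 0.136, 0.991, 0.0]
contact_force: [1.1, -0.2, -0.1]
gripper_width: 0.0921
gripper_force: 0.0
clock: 1.48
ee_pos: [0.436, 0.117, 0.241]
tool_rot: [0.001, 0.141, 0.99, -0.001]
contact_force: [0.5, 0.3, -0.2]
gripper_width: 0.092
gripper_force: 0.0
[[-0.96, 0.279, 0.002], [0.279, 0.96, -0.002], [-0.002, -0.001, -1.0]] [0.4360222715575476, 0.11703117702169022, 0.24095346307644233]
```

View pics/w1.png

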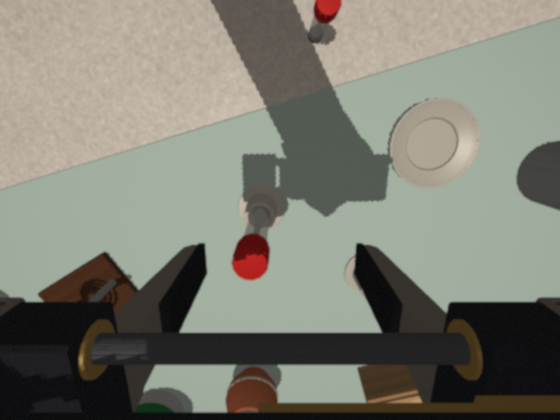

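The wrist view shows the red cap's disc at about (251,262), between the open fingers and offset to the left. The short decoy is at (327,10).

Run:
```python
from h import *
im=cv2.imread('pics/w1.png');h=cv2.cvtColor(im,cv2.COLOR_BGR2HSV)
m=(((h[...,0]<8)|(h[...,0]>172))&(h[...,1]>180)&(h[...,2]>150)).astype(np.uint8);m[:200]=0
k,l,st,ce=cv2.connectedComponentsWithStats(m); i=1+st[1:,4].argmax(); print(st[i],ce[i])
X=atz('w1',251,262,.176);print(X)
s=ctrl.observe();p=np.array(s['ee_pos']);Rt=rot(s['tool_rot'])
for t in (X[:2],[.460,.081]): print(Rt.T@(np.array([*t,.156])-p))
```

```text
[233 254  34  25 601] [250.46589018 266.26788686]
[0.45730081 0.08557794 0.176     ]
[-0.03135336 -0.02710086  0.0847339 ]
[-0.03521404 -0.03075302  0.08473805]
```

```bash
python3 -m crank '{"hand":[0.0919,0.0919,0.0919,0.0919,0.0919,0.0919,0.0919,0.0919],"translation":[[-0.017,-0.015,0],[-0.017,-0.0145,0],[0,0,0.015],[0,0,0.02],[0,0,0.02],[0,0,0.02],[0,0,0.01],[0,0,0]],"turn":[0,0,0,0,0,0,0,0]}'
python3 - <<'E'
from h import *
c=shot('wrist','w2'); im=c['color'][:,:,::-1]; h=cv2.cvtColor(im,cv2.COLOR_BGR2HSV)
m=(((h[...,0]<8)|(h[...,0]>172))&(h[...,1]>180)&(h[...,2]>60)).astype(np.uint8)
k,l,st,ce=cv2.connectedComponentsWithStats(m)
for i in range(1,k):
  if st[i,4]>50: print(st[i],ce[i])
print(proj('w2',[*c['state']['ee_pos'][:2],.176]),c['state']['ee_pos'])
E
```

```text
clock: 2.2
ee_pos: [0.4564, 0.0868, 0.1536]
tool_rot: [-0.002, 0.135, 0.991, -0.001]
contact_force: [-0.5, 0.7, -0.8]
gripper_width: 0.0922
gripper_force: 0.0
[ 248  245   55   72 3118] [275.72289929 281.41276459]
[281.14076809 288.2931373 ] [0.45635915282152234, 0.08675415249952385, 0.1536314404268898]
```

View pics/w2.png

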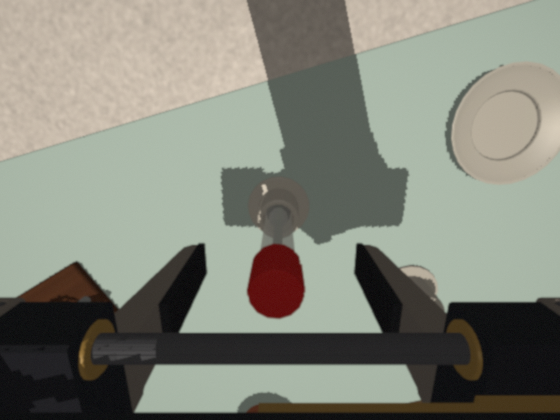

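The cap sits between the fingers with its disc at about (276,290), against the expected (281,288). That is within 3 mm, so I trim slightly and close.

```bash
python3 -m crank '{"hand":[0.0919,0.06,0.04,0.02,0.02,0.02,0.02,0.02],"translation":[[0,-0.0025,-0.002],[0,0,0],[0,0,0],[0,0,0],[0,0,0],[0,0,0],[0,0,0],[0,0,0]],"turn":[0,0,0,0,0,0,0,0]}'; python3 -m crank '{"hand":[0.02,0.02,0.02,0.02,0.02,0.02,0.02,0.02],"translation":[[0,0,0],[0,0,0],[0,0,0],[0,0,0],[0,0,0],[0,0,0],[0,0,0],[0,0,0]],"turn":[0,0,0,0,0,0,0,0]}'
```

```text
clock: 2.92
ee_pos: [0.4575, 0.0838, 0.1576]
tool_rot: [0.0, 0.136, 0.991, 0.0]
contact_force: [-0.0, 0.1, -0.2]
gripper_width: 0.0472
gripper_force: 0.0
clock: 3.58
ee_pos: [0.4575, 0.0838, 0.1576]
tool_rot: [-0.0, 0.136, 0.991, -0.0]
contact_force: [0.6, -0.0, -0.6]
gripper_width: 0.0292
gripper_force: 30.0
```

```bash
python3 -m crank '{"hand":[0.02,0.02,0.02,0.02,0.02,0.02,0.02,0.02],"translation":[[0,0,-0.01],[0,0,-0.02],[0,0,-0.025],[0,0,-0.025],[0,0,-0.025],[0,0,-0.025],[0,0,-0.02],[0,0,0]],"turn":[0,0,0,0,0,0,0,0]}'; python3 -m crank '{"hand":[0.02,0.02,0.02,0.02,0.02,0.02,0.02,0.02],"translation":[[-0.006,-0.012,0],[-0.012,-0.023,0],[-0.014,-0.026,0],[-0.014,-0.026,0],[-0.014,-0.026,0],[-0.014,-0.026,0],[-0.014,-0.026,0],[-0.014,-0.026,0]],"turn":[0,0,0,0,0,0,0,0]}'; python3 -m crank '{"hand":[0.02,0.02,0.02,0.02,0.02,0.02,0.02,0.02],"translation":[[-0.013,-0.026,0],[-0.01,-0.02,0],[-0.0057,-0.01,0],[0,0,0],[0,0,0],[0,0,0],[0,0,0],[0,0,0]],"turn":[0,0,0,0,0,0,0,0]}'
python3 - <<'E'
from h import *
for n in ('side','top','wrist'): c=shot(n,n[0]+'3')
s=cv2.imread('pics/s3.png');t=cv2.imread('pics/t3.png');w=cv2.imread('pics/w3.png')
a=cv2.resize(s[165:265,290:390],(400,400),interpolation=cv2.INTER_CUBIC)
b=cv2.resize(t[160:260,320:420],(400,400),interpolation=cv2.INTER_CUBIC)
cv2.imwrite('pics/c3.png',np.hstack([a,w[:400,130:530]]))
print(c['state']['ee_pos'],rot(c['state']['tool_rot']).round(4).tolist())
E
```

```text
clock: 4.25
ee_pos: [0.4595, 0.0841, 0.3122]
tool_rot: [0.003, 0.136, 0.991, 0.002]
contact_force: [1.0, -0.7, -0.8]
gripper_width: 0.0296
gripper_force: 30.0
clock: 4.92
ee_pos: [0.5038, -0.129, 0.3071]
tool_rot: [-0.001, 0.136, 0.991, 0.0]
contact_force: [1.2, 0.1, -1.5]
gripper_width: 0.0295
gripper_force: 30.0
clock: 5.58
ee_pos: [0.5168, -0.188, 0.3076]
tool_rot: [-0.0, 0.135, 0.991, 0.0]
contact_force: [0.4, -0.1, -0.7]
gripper_width: 0.0292
gripper_force: 30.0
[0.5168961234105451, -0.18840701700965942, 0.3076963930435447] [[-0.9634, 0.2682, 0.0003], [0.2682, 0.9634, 0.0004], [-0.0002, 0.0004, -1.0]]
```

View pics/c3.png

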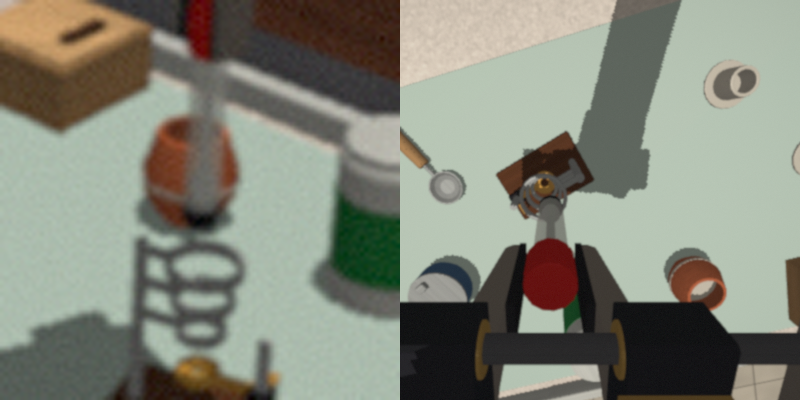

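The side crop shows the tube hanging plumb, its foot at side (340,219) above the rings. The wrist crop shows the rings at (545,195). The tool is about 10 mm short in y, so I correct that and then take an enlarged look with the ring model overlaid.

```bash
python3 -m crank '{"hand":[0.02,0.02,0.02,0.02,0.02,0.02,0.02,0.02],"translation":[[-0.0014,-0.005,0],[-0.0014,-0.005,0],[0,0,0],[0,0,0],[0,0,0],[0,0,0],[0,0,0],[0,0,0]],"turn":[0,0,0,0,0,0,0,0]}'
python3 - <<'E'
from h import *
X0=np.array([.517,-.199]); a=np.linspace(0,2*np.pi,60)
P=[]
def panel(f,src,c,k,wh,ov=True):
    w,hh=wh; u0=int(c[0]-w/2/k);v0=int(c[1]-hh/2/k)
    im=cv2.imread(f'pics/{src}.png')[v0:v0+int(hh/k),u0:u0+int(w/k)]
    im=cv2.resize(im,wh,interpolation=cv2.INTER_CUBIC); print(src,u0,v0,k)
    if ov:
      for r,z in ((.023,.143),(.018,.118),(.0135,.093)):
        q=np.array([proj(src,[X0[0]+r*np.cos(t),X0[1]+r*np.sin(t),z]) for t in a]); q=((q+.5-[u0,v0])*k).astype(int)
        cv2.polylines(im,[q.reshape(-1,1,2)],True,(255,0,255),1)
    return im
for n in ('side','top','wrist'): c=shot(n,n[0]+'4')
s=c['state'];print(s['ee_pos'])
foot=[*s['ee_pos'][:2],s['ee_pos'][2]-.1416]
print('exp foot',{f:proj(f,foot).round(1).tolist() for f in('s4','t4','w4')})
cw=proj('w4',[*X0,.12]); cs=proj('s4',[*X0,.14]); ct=proj('top0',[*X0,.12])
top=np.hstack([panel(0,'w4',cw,4,(400,300)),panel(0,'w4',cw,4,(400,300),False)])
bot=np.hstack([panel(0,'s4',cs,5,(400,300)),panel(0,'top0',ct,6,(400,300))])
cv2.imwrite('pics/c4.png',np.vstack([top,bot]))
E
```

```text
clock: 6.4
ee_pos: [0.5168, -0.1995, 0.3076]
tool_rot: [0.0, 0.136, 0.991, 0.0]
contact_force: [-0.5, -0.9, -1.5]
gripper_width: 0.0293
gripper_force: 30.0
[0.5168134800519544, -0.19956089244407105, 0.30759203329296]
exp foot {'s4': [342.3, 222.8], 't4': [374.0, 202.8], 'w4': [280.5, 202.4]}
w4 230 154 4
w4 230 154 4
s4 301 201 5
top0 335 180 6
```

View pics/c4.png

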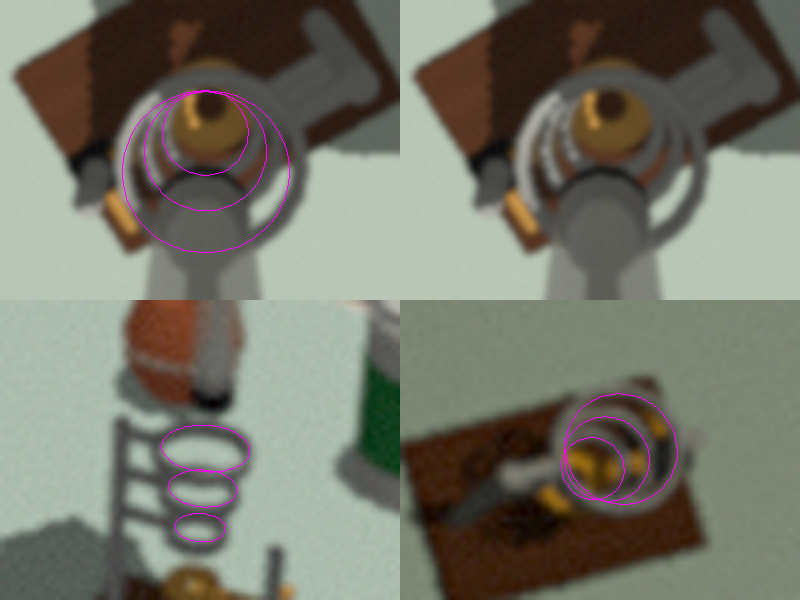

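The overlay shows the ring estimate is good to about 1 mm in the top and side views. In the wrist view the ring centre is at (282.5,195.5) and the foot sits slightly low and left. The side view agrees, with the foot 1.6 px right of the ring centre. I shift the tool +3.5 mm in x and +1.5 mm in y, then descend into ring 1.

```bash
python3 -m crank '{"hand":[0.02,0.02,0.02,0.02,0.02,0.02,0.02,0.02],"translation":[[0.0035,0.0015,0],[0,0,0.01],[0,0,0.015],[0,0,0.015],[0,0,0.01],[0,0,0.005],[0,0,0],[0,0,0]],"turn":[0,0,0,0,0,0,0,0]}'
python3 - <<'E'
from h import *
for n in ('side','wrist'): c=shot(n,n[0]+'5')
s=c['state'];p=s['ee_pos'];print(p,s['contact_force'],s['moment'])
foot=[*p[:2],p[2]-.1416]
a=np.linspace(0,2*np.pi,60)
def panel(src,c,k,wh,ov):
    w,hh=wh; u0=int(c[0]-w/2/k);v0=int(c[1]-hh/2/k)
    im=cv2.imread(f'pics/{src}.png')[v0:v0+int(hh/k),u0:u0+int(w/k)]
    im=cv2.resize(im,wh,interpolation=cv2.INTER_CUBIC); print(src,u0,v0,k)
    for x,y,r,z,col in ov:
        q=np.array([proj(src,[x+r*np.cos(t),y+r*np.sin(t),z]) for t in a]); q=((q+.5-[u0,v0])*k).astype(int)
        cv2.polylines(im,[q.reshape(-1,1,2)],True,col,1)
    return im
M=(255,0,255);G=(0,255,0)
rings=[(.517,-.199,r+.004,z,M) for r,z in ((.023,.143),(.018,.118),(.0135,.093))]
ft=[(*p[:2],.009,foot[2],G),(*p[:2],.012,foot[2]+.006,G),(*p[:2],.012,foot[2]+.12,G),(*p[:2],.015,foot[2]+.16,G)]
cw=proj('w5',[.517,-.199,.12]); cs=proj('s5',[.517,-.199,.13])
w=panel('w5',[cw[0],cw[1]+30],4,(400,600),[]); w2=panel('w5',[cw[0],cw[1]+30],4,(400,600),rings+ft)
s_=panel('s5',cs,6,(400,300),[]);s2=panel('s5',cs,6,(400,300),rings+ft)
cv2.imwrite('pics/c5.png',np.hstack([w[:,50:350],w2[:,50:350],cv2.resize(np.vstack([s_,s2])[:,100:300],(200,600))]))
E
```

```text
clock: 7.22
ee_pos: [0.5139, -0.1974, 0.2526]
tool_rot: [-0.0, 0.136, 0.991, -0.0]
contact_force: [-0.0, 0.3, -0.7]
gripper_width: 0.0295
gripper_force: 30.0
[0.5141998703944021, -0.19748115302218222, 0.25305915618773206] [-0.006758517002792994, -0.9619242832197774, -0.7271215920211654] [0.048865340896864784, 0.003740444594880951, 0.06921269639341948]
w5 229 162 4
w5 229 162 4
s5 308 209 6
s5 308 209 6
```

View pics/c5.png

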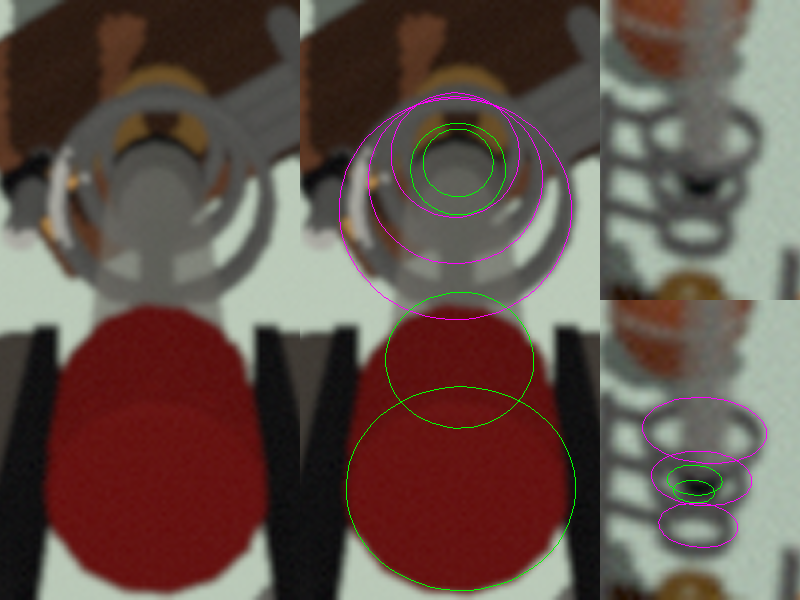

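The wrist crop shows the foot inside ring 1, with its arc's top edge at about (267,197). Ring 1's centre is about 2 mm right of and above the model. The side crop agrees: the foot is about 2 mm off the ring axis. I shift +2 mm in x and +1 mm in y and keep descending slowly.

```bash
python3 -m crank '{"hand":[0.02,0.02,0.02,0.02,0.02,0.02,0.02,0.02],"translation":[[0.002,0.001,0],[0,0,0.003],[0,0,0.003],[0,0,0.003],[0,0,0.002],[0,0,0.002],[0,0,0],[0,0,0]],"turn":[0,0,0,0,0,0,0,0]}';python3 -m crank '{"hand":[0.02,0.02,0.02,0.02,0.02,0.02,0.02,0.02],"translation":[[0,0,0.001],[0,0,0.001],[0,0,0.001],[0,0,0.001],[0,0,0.001],[0,0,0.001],[0,0,0],[0,0,0]],"turn":[0,0,0,0,0,0,0,0]}'
```

```text
clock: 7.98
ee_pos: [0.5121, -0.1958, 0.2394]
tool_rot: [-0.0, 0.136, 0.991, -0.0]
contact_force: [-0.2, -1.0, -1.4]
gripper_width: 0.0291
gripper_force: 30.0
clock: 8.65
ee_pos: [0.5121, -0.1957, 0.2335]
tool_rot: [-0.0, 0.136, 0.991, 0.0]
contact_force: [0.2, -0.0, -0.9]
gripper_width: 0.0295
gripper_force: 30.0
```

```bash
python3 -m crank '{"hand":[0.02,0.02,0.02,0.02,0.02,0.02,0.02,0.02],"translation":[[0,0,0.001],[0,0,0.001],[0,0,0.001],[0,0,0.0005],[0,0,0.0005],[0,0,0],[0,0,0],[0,0,0]],"turn":[0,0,0,0,0,0,0,0]}'
```

```text
clock: 9.32
ee_pos: [0.5122, -0.1958, 0.2296]
tool_rot: [0.0, 0.136, 0.991, 0.0]
contact_force: [-0.2, 0.2, -1.4]
gripper_width: 0.0294
gripper_force: 30.0
```

```bash
python3 -m crank '{"hand":[0.02,0.02,0.02,0.02,0.02,0.02,0.02,0.02],"translation":[[0,0,0.001],[0,0,0.001],[0,0,0.001],[0,0,0.001],[0,0,0],[0,0,0],[0,0,0],[0,0,0]],"turn":[0,0,0,0,0,0,0,0]}'
```

```text
clock: 9.98
ee_pos: [0.5122, -0.1958, 0.2256]
tool_rot: [0.0, 0.136, 0.991, -0.0]
contact_force: [0.9, 0.6, -1.1]
gripper_width: 0.0295
gripper_force: 30.0
```

Run:
```python
from h import *
for n in ('side','wrist'): c=shot(n,n[0]+'6')
s=cv2.imread('pics/s6.png');w=cv2.imread('pics/w6.png')
cv2.imwrite('pics/c6.png',np.hstack([cv2.resize(s[205:280,305:380],(400,400),interpolation=cv2.INTER_CUBIC),cv2.resize(w[165:265,230:330],(400,400),interpolation=cv2.INTER_CUBIC)]))
```

```text
(no output)
```

View pics/c6.png

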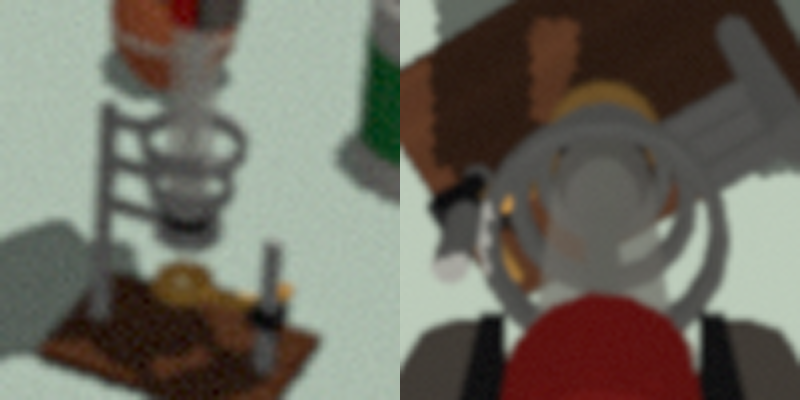

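The side crop shows the black foot centred inside ring 3 at about (340,247), with the brass ring below it. The wrist crop agrees, and there is no contact force, so I keep descending in small steps.

```bash
python3 -m crank '{"hand":[0.02,0.02,0.02,0.02,0.02,0.02,0.02,0.02],"translation":[[0,0,0.001],[0,0,0.001],[0,0,0.001],[0,0,0.001],[0,0,0.001],[0,0,0.001],[0,0,0],[0,0,0]],"turn":[0,0,0,0,0,0,0,0]}'
```

```text
clock: 10.75
ee_pos: [0.5121, -0.1957, 0.2194]
tool_rot: [-0.0, 0.136, 0.991, -0.0]
contact_force: [0.7, -0.3, -1.6]
gripper_width: 0.0295
gripper_force: 30.0
```

```bash
python3 -m crank '{"hand":[0.02,0.02,0.02,0.02,0.02,0.02,0.02,0.02],"translation":[[0,0,0.001],[0,0,0.001],[0,0,0.001],[0,0,0.001],[0,0,0],[0,0,0],[0,0,0],[0,0,0]],"turn":[0,0,0,0,0,0,0,0]}'
```

```text
clock: 11.42
ee_pos: [0.5122, -0.1957, 0.2155]
tool_rot: [-0.0, 0.136, 0.991, 0.0]
contact_force: [1.0, -0.6, -1.5]
gripper_width: 0.0294
gripper_force: 30.0
```

```bash
python3 -m crank '{"hand":[0.02,0.02,0.02,0.02,0.02,0.02,0.02,0.02],"translation":[[0,0,0.001],[0,0,0.001],[0,0,0.001],[0,0,0.001],[0,0,0],[0,0,0],[0,0,0],[0,0,0]],"turn":[0,0,0,0,0,0,0,0]}'
```

```text
clock: 12.08
ee_pos: [0.5122, -0.1957, 0.2115]
tool_rot: [-0.0, 0.136, 0.991, 0.0]
contact_force: [1.1, 0.1, -1.3]
gripper_width: 0.0295
gripper_force: 30.0
```

```bash
python3 -m crank '{"hand":[0.02,0.02,0.02,0.02,0.02,0.02,0.02,0.02],"translation":[[0,0,0.001],[0,0,0.001],[0,0,0.001],[0,0,0],[0,0,0],[0,0,0],[0,0,0],[0,0,0]],"turn":[0,0,0,0,0,0,0,0]}'
```

```text
clock: 12.75
ee_pos: [0.5121, -0.1957, 0.2085]
tool_rot: [-0.0, 0.136, 0.991, 0.0]
contact_force: [1.6, 0.4, -1.9]
gripper_width: 0.0291
gripper_force: 30.0
```

```bash
python3 -m crank '{"hand":[0.02,0.02,0.02,0.02,0.02,0.02,0.02,0.02],"translation":[[0,0,0.001],[0,0,0.001],[0,0,0.001],[0,0,0],[0,0,0],[0,0,0],[0,0,0],[0,0,0]],"turn":[0,0,0,0,0,0,0,0]}'
```

```text
clock: 13.42
ee_pos: [0.5122, -0.1957, 0.2056]
tool_rot: [0.0, 0.136, 0.991, 0.0]
contact_force: [1.3, -0.2, -1.1]
gripper_width: 0.0291
gripper_force: 30.0
```

```bash
python3 -m crank '{"hand":[0.02,0.02,0.02,0.02,0.02,0.02,0.02,0.02],"translation":[[-0.0008,0,0.001],[0,0,0.001],[0,0,0.001],[0,0,0],[0,0,0],[0,0,0],[0,0,0],[0,0,0]],"turn":[0,0,0,0,0,0,0,0]}'
python3 - <<'E'
from h import *
for z in (.03,.04,.05,.06,.07): print(z,proj('s6',[.516,-.198,z]).round(1))
E
```

```text
clock: 14.08
ee_pos: [0.5129, -0.1959, 0.2026]
tool_rot: [-0.0, 0.136, 0.991, 0.0]
contact_force: [0.3, -0.1, -1.2]
gripper_width: 0.0293
gripper_force: 30.0
0.03 [338.8 265.2]
0.04 [339.  262.2]
0.05 [339.2 259.2]
0.06 [339.4 256.2]
0.07 [339.6 253.1]
```

```bash
python3 -m crank '{"hand":[0.02,0.02,0.02,0.02,0.02,0.02,0.02,0.02],"translation":[[0,0,0.001],[0,0,0.001],[0,0,0],[0,0,0],[0,0,0],[0,0,0],[0,0,0],[0,0,0]],"turn":[0,0,0,0,0,0,0,0]}'
```

```text
clock: 14.75
ee_pos: [0.5129, -0.196, 0.2006]
tool_rot: [0.0, 0.136, 0.991, 0.0]
contact_force: [-0.1, 0.1, -0.9]
gripper_width: 0.0293
gripper_force: 30.0
```

```bash
python3 -m crank '{"hand":[0.02,0.02,0.02,0.02,0.02,0.02,0.02,0.02],"translation":[[0,0,0.001],[0,0,0.001],[0,0,0],[0,0,0],[0,0,0],[0,0,0],[0,0,0],[0,0,0]],"turn":[0,0,0,0,0,0,0,0]}'
```

```text
clock: 15.42
ee_pos: [0.513, -0.196, 0.1986]
tool_rot: [0.0, 0.136, 0.991, 0.0]
contact_force: [0.2, -0.2, -0.5]
gripper_width: 0.0293
gripper_force: 30.0
```

```bash
python3 -m crank '{"hand":[0.02,0.02,0.02,0.02,0.02,0.02,0.02,0.02],"translation":[[0,0,0.001],[0,0,0.001],[0,0,0],[0,0,0],[0,0,0],[0,0,0],[0,0,0],[0,0,0]],"turn":[0,0,0,0,0,0,0,0]}'
```

```text
clock: 16.08
ee_pos: [0.5131, -0.196, 0.1967]
tool_rot: [0.0, 0.136, 0.991, -0.0]
contact_force: [-0.8, -0.4, 4.2]
gripper_width: 0.0294
gripper_force: 30.0
```

Contact at TCP z of about 0.199: fz went from -1.2 to +4.2 N. I press to roughly 10 N.

```bash
python3 -m crank '{"hand":[0.02,0.02,0.02,0.02,0.02,0.02,0.02,0.02],"translation":[[0,0,0.001],[0,0,0.001],[0,0,0],[0,0,0],[0,0,0],[0,0,0],[0,0,0],[0,0,0]],"turn":[0,0,0,0,0,0,0,0]}'
```

```text
clock: 16.75
ee_pos: [0.5134, -0.1961, 0.1951]
tool_rot: [0.001, 0.136, 0.991, 0.0]
contact_force: [-0.7, 0.9, 7.5]
gripper_width: 0.0295
gripper_force: 30.0
```

```bash
python3 -m crank '{"hand":[0.02,0.02,0.02,0.02,0.02,0.02,0.02,0.02],"translation":[[0,0,0.0008],[0,0,0],[0,0,0],[0,0,0],[0,0,0],[0,0,0],[0,0,0],[0,0,0]],"turn":[0,0,0,0,0,0,0,0]}'
```

```text
clock: 17.42
ee_pos: [0.5135, -0.1962, 0.1945]
tool_rot: [0.001, 0.136, 0.991, 0.0]
contact_force: [0.2, 0.6, 8.3]
gripper_width: 0.0292
gripper_force: 30.0
```

```bash
python3 -m crank '{"hand":[0.02,0.02,0.02,0.02,0.02,0.02,0.02,0.02],"translation":[[0,0,0],[0,0,0],[0,0,0],[0,0,0],[0,0,0],[0,0,0],[0,0,0],[0,0,0]],"turn":[0,0,0,0,0,0,0,0]}'
```

```text
clock: 18.08
ee_pos: [0.5135, -0.1962, 0.1945]
tool_rot: [0.001, 0.136, 0.991, 0.0]
contact_force: [-0.3, 0.7, 9.2]
gripper_width: 0.0292
gripper_force: 30.0
```

```bash
python3 -m crank '{"hand":[0.02,0.02,0.02,0.02,0.02,0.02,0.02,0.02],"translation":[[0,0,-0.001],[0,0,-0.001],[0,0,-0.001],[0,0,-0.001],[0,0,0],[0,0,0],[0,0,0],[0,0,0]],"turn":[0,0,0,0,0,0,0,0]}'
```

```text
clock: 18.75
ee_pos: [0.5129, -0.196, 0.1976]
tool_rot: [-0.0, 0.136, 0.991, -0.0]
contact_force: [0.9, -0.2, 1.7]
gripper_width: 0.0293
gripper_force: 30.0
```

```bash
python3 -m crank '{"hand":[0.02,0.02,0.02,0.02,0.031,0.033,0.036,0.04],"translation":[[0,0,-0.0008],[0,0,0],[0,0,0],[0,0,0],[0,0,0],[0,0,0],[0,0,0],[0,0,0]],"turn":[0,0,0,0,0,0,0,0]}';python3 -m crank '{"hand":[0.05,0.06,0.07,0.08,0.08,0.08,0.08,0.08],"translation":[[0,0,0],[0,0,0],[0,0,0],[0,0,0],[0,0,0],[0,0,0],[0,0,0],[0,0,0]],"turn":[0,0,0,0,0,0,0,0]}'
python3 - <<'E'
from h import *
c=shot('wrist','w7');im=c['color'][:,:,::-1]
h=cv2.cvtColor(im,cv2.COLOR_BGR2HSV)
m=(((h[...,0]<8)|(h[...,0]>172))&(h[...,1]>180)&(h[...,2]>60)).astype(np.uint8)
k,l,st,ce=cv2.connectedComponentsWithStats(m); print([(st[i].tolist(),ce[i].round(0).tolist()) for i in range(1,k) if st[i,4]>100])
E
```

```text
clock: 19.42
ee_pos: [0.5128, -0.1959, 0.1984]
tool_rot: [-0.0, 0.136, 0.991, 0.0]
contact_force: [0.3, -0.0, 0.2]
gripper_width: 0.0392
gripper_force: 0.0
clock: 20.08
ee_pos: [0.5129, -0.196, 0.1986]
tool_rot: [0.0, 0.136, 0.991, 0.0]
contact_force: [0.5, 1.1, 0.4]
gripper_width: 0.08
gripper_force: 0.0
[([254, 240, 54, 70, 2975], [280.0, 275.0])]
```

```bash
python3 -m crank '{"hand":[0.08,0.08,0.08,0.08,0.08,0.08,0.08,0.08],"translation":[[0,0,-0.005],[0,0,-0.01],[0,0,-0.015],[0,0,-0.02],[0,0,-0.02],[0,0,-0.02],[0,0,-0.01],[0,0,0]],"turn":[0,0,0,0,0,0,0,0]}'
python3 -m crank '{"hand":[0.08,0.08,0.08,0.08,0.08,0.08,0.08,0.08],"translation":[[0,0,0],[0,0,0],[0,0,0],[0,0,0],[0,0,0],[0,0,0],[0,0,0],[0,0,0]],"turn":[0,0,0,0,0,0,0,0]}'
python3 - <<'E'
from h import *
for n in ('side','wrist'): c=shot(n,n[0]+'8')
s=cv2.imread('pics/s8.png');w=cv2.imread('pics/w8.png')
cv2.imwrite('pics/c8.png',np.hstack([cv2.resize(s[180:280,290:390],(400,400),interpolation=cv2.INTER_CUBIC),cv2.resize(w[:420,70:490],(400,400))]))
E
```

```text
clock: 20.8
ee_pos: [0.5142, -0.1966, 0.3015]
tool_rot: [0.003, 0.136, 0.991, 0.0]
contact_force: [-0.4, -0.6, 0.5]
gripper_width: 0.0798
gripper_force: 0.0
clock: 21.47
ee_pos: [0.5129, -0.196, 0.2984]
tool_rot: [-0.0, 0.136, 0.991, -0.0]
contact_force: [0.0, 1.1, -0.1]
gripper_width: 0.0802
gripper_force: 0.0
```

View pics/c8.png

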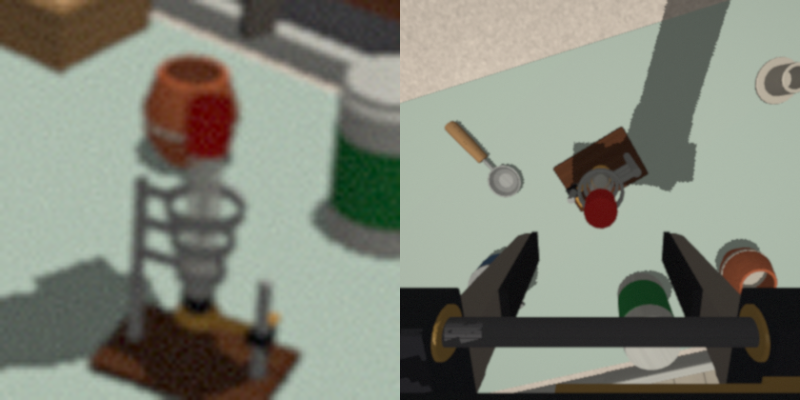

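The tube stands in all three rings, its foot on the brass ring at side (340,256). The red cap is free at wrist (281,218), the gripper is clear, and everything else is in place.

```bash
python3 -c "from workcell import ctrl; print(ctrl.job_done())"
```

```text
the job is handed in; nothing more can be done
None
```

I handed the job in: the red-capped tube stands in all three rings with its foot on the brass ring, pressed at about 9–10 N for over half a second and then released. In the last pictures nothing else had moved.

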